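# Refit a brew station's drip grate and set it up for a cup

## Task

Set the brew station up again: hook the tongue of the steel drip grate under the red lip at the back of the cream station, then swing its front down until it lies fully home in the recess, keeping hold of the tab until it is down. Then slide the steel post into the station's brass collar until the middle of its orange band is level with the collar's top, and finally stand the terracotta cup upright in the middle of the white ring on the grate, leaving the blue cup and the other things on the counter where they are.

Things in the scene. Friction and masses are not known exactly. Their poses are not given: they have to be found in the camera images.
- station: Cream brew station fixed to the counter, basin 183 x 148 mm. Origin on the counter under the recess's centre; x to its back (the lip), y to its left (the collar), z up. Recess: x -77.5 to 77.5, y -64 to 64 mm; ledges all round at height 30 mm carry the grate (rear ledge 20 mm deep, front 10, sides 7; open basin below). Front and side walls 35 mm high, back wall 50 mm.
- lip_edge (a point): Middle of the lower front edge of the red lip, at x 65.5, y 0, z 44 mm of the station (same axes). The lip is 128 mm wide and 6 mm thick; its underside is 14 mm above the ledge and it overhangs the rear ledge by 12 mm, up to the back wall. So the grate goes in only tongue first, its front raised by about 0.2 to 0.35 rad.
- collar_top (a point): Centre of the bore's mouth in the brass collar block (56 x 56 x 75 mm high), at x 20, y 105, z 75 mm of the station (same axes). Vertical bore 25 mm wide with a 3 mm chamfer. The post's foot meets a sliding brake stop 18 to 22 mm down; this gives way under a push of about 8 N, down to 68 mm, stays where pushed, carries the post and does not come back up.
- grate_tab (a point): Centre of the grate's black upright grip tab: 10 mm thick (x), 34 wide (y), 44 high, from 5 to 49 mm above the grate's underside. Axes are the grate's: x to its tongue, z up out of its top. The grate lies flat, tab up, at the start. From this centre: front edge 13 mm ahead (-x), tongue tip 137 mm on (+x), underside 27 mm below.
- grate_tip (a point): Middle of the end face of the grate's tongue, half-way through its thickness, 137 mm along +x from and 24.5 mm below the tab's centre; axes the grate's.
- grate_ring (a point): Centre of the white ring (76 mm across) on the grate's top face, 62 mm along +x and 22 mm below the tab's centre. Axes as the grate's.
- post_center (a point): Centre of the loose steel post, a round tube 22 mm in diameter and 160 mm long, 0.25 kg, chamfered foot, standing upright on the counter at the start; half-way up, z along the post to its top.
- post_mark (a point): Middle of the 8 mm high orange band on the post, 50 mm above its foot, on its axis.
- cup_center (a point): Centre, half-way up, of the loose terracotta-coloured cup: 58 mm across the rim, 75 mm high, no handle, walls 4 mm, open at the top, narrower at the foot; it stands upright. z points to its mouth.
- blue_cup_center (a point): Centre, half-way up, of a blue cup of the same shape and size that is to be left alone.
- capsule0_center (a point): Centre of a brass-coloured coffee capsule (58 mm across, 28 mm high) on the counter, to be left alone.
- capsule1_center (a point): Centre of a blue coffee capsule (58 mm across, 28 mm high) on the counter, to be left alone.
- jug: Steel milk jug, 76 mm across, 95 mm high, origin under its centre, to be left alone.
- jar: Amber jar, 80 mm across, 120 mm high, origin under its centre, to be left alone.
- grate: Steel bar grate, 0.3 kg, 5 mm thick: plate 134 x 120 mm plus a tongue 16 mm long and 80 mm wide at its +x end, 150 mm long in all. Origin: centre of the underside of the 150 x 120 mm outline. In the recess it has 5 mm play lengthways and 4 mm either side, and its top is flush with the walls.
- post: The post itself: origin at the centre of its foot.
- cup: The terracotta cup itself: origin at the centre of its foot.
Things that resemble listed ones, but are neither listed nor needed, are in the scene too. Of the things like the post, leave any that is pink or turquoise; of the rest the smaller one is meant.

How it is judged (in metres and radians):
On the way, in this order (a step that is already met when the one before it is completed fails the run):
1. the tongue's tip is under the lip (at least 4 mm past its edge) while the grate is tilted, front raised, by more than 0.1 rad (x of grate_tip in the frame of station between 0.0695 and 0.08 m and y of grate_tip in the frame of station between -0.012 and 0.012 m and z of grate_tip in the frame of station between 0.028 and 0.044 m and angle between grate_tip's own z axis and vertical above 0.1 rad), for 0.1 s.
2. the front is swung down to within about 10 mm of home (tilt under 0.07 rad), tongue still under the lip, with the fingers still holding the tab (x of grate_tip in the frame of station between 0.0695 and 0.08 m and y of grate_tip in the frame of station between -0.012 and 0.012 m and z of grate_tip in the frame of station between 0.028 and 0.044 m and angle between grate_tip's own z axis and vertical below 0.07 rad and contact force between the fingers and grate above 0.5 N), for 0.1 s.
3. the post is upright in the collar with the middle of its band level with the collar's top within 4 mm, the grate being home (x of grate_tip in the frame of station between 0.0695 and 0.08 m and y of grate_tip in the frame of station between -0.012 and 0.012 m and z of grate_tip in the frame of station between 0.028 and 0.044 m and angle between grate_tip's own z axis and vertical below 0.03 rad and z of grate_tip in the frame of station between 0.03 and 0.0365 m and z of grate_ring in the frame of station between 0.032 and 0.038 m and z of post_mark in the frame of collar_top between -0.004 and 0.004 m and horizontal distance between post_mark and collar_top below 0.006 m and angle between post_center's own z axis and vertical below 0.09 rad), for 0.2 s.
4. the cup stands upright on the grate, its centre within 15 mm of the ring's centre (x of grate_tip in the frame of station between 0.0695 and 0.08 m and y of grate_tip in the frame of station between -0.012 and 0.012 m and z of grate_tip in the frame of station between 0.028 and 0.044 m and angle between grate_tip's own z axis and vertical below 0.03 rad and z of grate_tip in the frame of station between 0.03 and 0.0365 m and z of grate_ring in the frame of station between 0.032 and 0.038 m and horizontal distance between cup_center and grate_ring below 0.015 m and angle between cup_center's own z axis and vertical below 0.06 rad and z of cup_center in the frame of grate_ring between 0.034 and 0.041 m), for 0.2 s.
At the end, for the whole second after the job is handed in: Grate level on its ledges (0.03 rad, 3 mm), tongue at least 4 mm under the lip; post upright in the collar (0.09 rad), middle of its band within 4 mm of the collar's top; cup upright on the grate, centre within 15 mm of the ring's centre; all at rest (all of step 4 and z of post_mark in the frame of collar_top between -0.004 and 0.004 m and horizontal distance between post_mark and collar_top below 0.006 m and angle between post_center's own z axis and vertical below 0.09 rad and linear speed of each of grate, post, cup below 0.01 m/s); the robot touches nothing.
It fails at once if the blue cup is moved by more than 30 mm (distance of blue_cup_center from where it was at the start of the episode above 0.03 m).
It fails at once if the brass or blue capsule is moved by more than 30 mm (distance of any of capsule0_center, capsule1_center from where it was at the start of the episode above 0.03 m).
It fails at once if the milk jug or amber jar is moved by more than 30 mm (distance of any of jug, jar from where it was at the start of the episode above 0.03 m).
It also fails if it takes over 72 s, if anything falls off the work surface, if the arm or the gripper's body presses on something with over 40 N, if the wrist force passes 120 N, or if a joint passes its speed limit or range.

## Robot

A 6-joint arm with a two-finger parallel gripper is mounted at the origin on the work surface. World frame = base frame: x ahead of the robot, y to its left, z up, the work surface at z = 0. Lengths are in mm, angles in rad, forces in N, time in s.
With the tool pointing down it reaches from about 275 to 750 mm from the base axis. Payload 10.2 kg.
Tool frame: the origin (TCP) lies on the centre line of the jaws, within the pads' length; the fingertips stand 17 mm ahead of it and the grasp point (between the pads) lies 2 mm behind it; z points along the fingers, y is the line along which they close (so a half turn about z gives the same grasp; the last joint's range is limited). The gripper opens to 85 mm and grips with 20 to 120 N. Pads are 22 mm wide; open, the fingers measure 114 mm over their backs; the gripper's body (76 mm by 85 mm) begins 54 mm behind the grasp point. The pads swing forward as they close: fully open they stand 13 mm farther back than shut.
Start: joints at [1.107, 0.313, 1.498, -0, 1.331, -0.223], TCP at [125.214, 509.855, 248.294] pointing down, gripper open.
Joint ranges: [-2.94, 2.94], [-0.97, 2.17], [0.19, 2.56], [-1.23, 4.37], [0.02, 3.11], [-2.88, 2.88]. Speed limits (rad/s): [2.39, 2.39, 3.01, 3.14, 3.14, 3.14].

## Interface

Orientations are given as a unit quaternion [w, x, y, z].
In Python, from rig import ctrl gives the robot as it stands. The module is installed in compiled form; this text tells all that it offers.
- The arm moves only by the shell command python3 -m jog 'ROWS' [FORCE]. ROWS is JSON, a list of rows, each an object with "delta_pos": the shift along the world's x, y, z in mm, a list of three; "angular": the turn, a rotation vector about the world's x, y, z in rad, a list of three; "fingers": the opening, from 0 (shut) to 1 (fully open). In form: [{"delta_pos": [tx, ty, tz], "angular": [rx, ry, rz], "fingers": fingers}, ...]. A call has 1 to 10 rows; each row is the pose to reach, as a shift and turn from the pose commanded when the call began; what a row does not reach only later rows make up. A row lasts 1/8 s, in which the tool goes at most 62.5 mm and 10.7 degrees, less where a joint would pass 70% of its speed; a pose out of reach is approached as far as the arm can. A call with a gripper value outside its range is refused whole. The fingers move at their own pace and stop on an object; FORCE is the grip in N (left out, the last holds). Time passes only in rows, so rows that repeat a pose let the fingers close. It gives the time, the measured TCP pose, the force, the opening and the grip force at its end, in the units of the state.
- ctrl.sense(): the state, without advancing time (a new reading comes with each control period).
- ctrl.capture(name): name is "scene" or "side" or "wrist"; returns a dict with "pixels" (420x560x3 uint8, blue, green, red), "fx", "fy", "cx", "cy" (pixels), "R" (3x3) and "t" (3): a world point X has camera coordinates R X + t. Camera axes: x right, y down, z forward; pixel columns grow to the right and rows downward; lengths in mm; the calibration is good to about 2 mm. A picture is of the moment at which its call begins. There is no depth.
- ctrl.finish_job(): hands the job in; it is judged then, once.
The state is a dict: "time_s": time; "joints": joint angles; "dq": joint speeds; "tau": joint torques, N m; "eef_pos": TCP position; "ee_rot": TCP orientation; "force": force on the tool from outside, world axes, zero at the start; "wrist_torque": the same for the moment, N m; "grip_width": opening from 0.0 (shut) to 1.0 (fully open); "grip_force": force on a finger pad.
Only numpy, scipy, OpenCV 4.12 (cv2) and the standard library are available. Lean on these libraries where they do the work, as an engineer would, in place of code of your own. Each camera call takes 0.05 s, during which the arm holds its last target. There are 200 camera calls.

## Working session

There is one attempt and no reset: what is moved stays moved. The work goes in short steps, Python scripts to look and compute and a shell command to move; the robot and the scene stay as the last step left them, time stands still between calls to the robot, and variables do not carry over. Pictures are saved under pics/ and viewed, at most 10 in all, crops included, and the job is handed in when it is done.

```bash
mkdir -p pics; cat > h.py <<'E'
import numpy as np, cv2, pickle
from rig import ctrl
def cap(n,f):
    c=ctrl.capture(n); cv2.imwrite(f'pics/{f}.png',c['pixels']); pickle.dump(c,open(f'pics/{f}.pkl','wb')); return c
def load(f): return pickle.load(open(f'pics/{f}.pkl','rb'))
def ray(c,u,v):
    R=np.array(c['R']);t=np.array(c['t'])
    d=R.T@np.array([(u-c['cx'])/c['fx'],(v-c['cy'])/c['fy'],1]); return -R.T@t,d
def plane(c,u,v,z):
    o,d=ray(c,u,v); return (o+d*(z-o[2])/d[2]).round(1)
def proj(c,X):
    p=np.array(c['R'])@np.array(X,float)+np.array(c['t']); return np.array([c['fx']*p[0]/p[2]+c['cx'],c['fy']*p[1]/p[2]+c['cy']]).round(1)
def tri(a,ua,b,ub):
    A=np.zeros((3,3));B=np.zeros(3)
    for c,u in((a,ua),(b,ub)):
        o,d=ray(c,*u); d/=np.linalg.norm(d); P=np.eye(3)-np.outer(d,d); A+=P;B+=P@o
    return np.linalg.solve(A,B).round(1)
E
python3 -c "
from h import *
for n in('scene','side'):
    c=cap(n,n+'0'); print(n,ray(c,280,210),c['fx'])
print(ctrl.sense())
"
```

```text
scene (array([1179.19885504,  164.08482061,  805.7644725 ]), array([-0.65181971, -0.09209202, -0.75281453])) 420.75254354130266
side (array([ 510.34222942, -876.18271027,  785.91989111]), array([ 0.03991695,  0.78921553, -0.6129995 ])) 478.0896705081043
{'time_s': 0.1, 'joints': array([ 1.10659661e+00,  3.13380423e-01,  1.49834473e+00,  5.63794179e-06,
        1.33100390e+00, -2.23422320e-01]), 'dq': array([-7.45727173e-05, -2.37206972e-03, -8.93155984e-04,  6.20605892e-04,
        1.33138130e-03,  1.08277927e-03]), 'tau': array([ 2.55412764e-03, -4.12903154e+01, -2.60146129e+01, -1.13709473e-04,
        2.91497730e-03, -3.47468657e-06]), 'eef_pos': array([125.11765303, 509.66111669, 247.80543146]), 'ee_rot': array([-1.94104283e-04,  1.20098748e-01,  9.92761788e-01, -5.34021872e-04]), 'force': array([ 0.72139658, -0.41097634, -0.31669039]), 'wrist_torque': array([-0.01417222, -0.0119867 ,  0.07555852]), 'grip_force': 0.0, 'grip_width': 1.0028439636294115}
```

View pics/scene0.png

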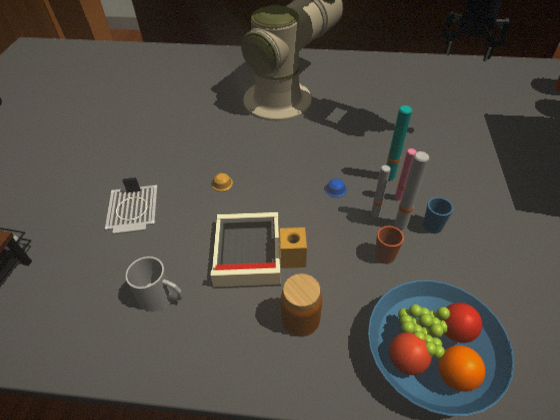

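View pics/side0.png

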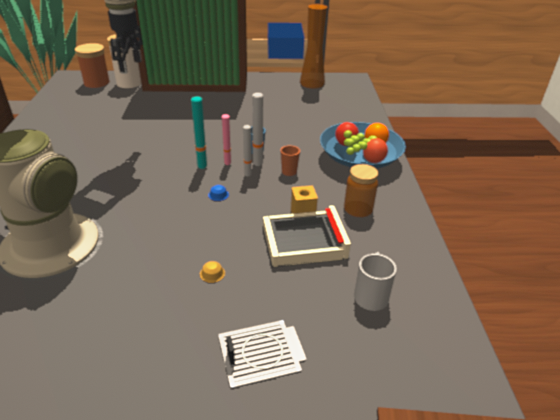

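The scene view shows the grate at (132,208) with its tab at (132,185) and the tongue towards the camera. The station is at (248,250) with its red lip at (248,267), and the collar bore is at (293,240). The small steel post is at (381,190), the terracotta cup at (388,243) and the blue cup at (437,215). The side view agrees with this.

```bash
cat > m.py <<'E'
from h import *
s=load('scene0');d=load('side0')
def cont(c,lo,hi,box,tag,sp='hsv'):
    x0,y0,x1,y1=box; im=c['pixels'][y0:y1,x0:x1]
    m=cv2.inRange(cv2.cvtColor(im,cv2.COLOR_BGR2HSV),lo,hi)
    m=cv2.morphologyEx(m,cv2.MORPH_CLOSE,np.ones((7,7)))
    cs,_=cv2.findContours(m,cv2.RETR_EXTERNAL,cv2.CHAIN_APPROX_NONE)
    k=max(cs,key=cv2.contourArea)+np.array([x0,y0]); return k
def worldrect(c,k,z):
    p=np.array([plane(c,u,v,z)[:2] for u,v in k[:,0,:]],np.float32); return cv2.minAreaRect(p)
W=((0,0,150),(180,60,255))
for n,c,b in(('scene',s,(95,175,170,240)),('side',d,(205,315,315,390))):
    k=cont(c,*W,b,n); r=worldrect(c,k,5); print('grate',n,r)
    q=np.array([plane(c,u,v,5)[:2] for u,v in k[:,0,:]]); print(q.min(0),q.max(0))
RED=((0,150,90),(8,255,255))
for n,c,b in(('scene',s,(205,255,290,280)),('side',d,(315,200,355,250))):
    k=cont(c,*RED,b,n); r=worldrect(c,k,50); print('lip',n,r,cv2.boxPoints(r).tolist())
CR=((15,20,120),(40,120,255))
for n,c,b in(('scene',s,(205,205,285,295)),('side',d,(255,200,355,270))):
    k=cont(c,*CR,b,n); r=worldrect(c,k,35); print('stn',n,r)
print('bore',tri(s,(293,239),d,(304.5,192)),plane(s,293,239,75),plane(d,304.5,192,75))
print('post top',tri(s,(385,168.5),d,(248,128)),plane(s,385,168.5,160),plane(d,248,128,160))
print('pbase',plane(s,378,216,0),plane(d,248,174,0))
print('cup rim',plane(s,389.5,235,75),plane(d,290,151,75)); 
print('blue rim',plane(s,439,207,75)); print('tab top',plane(s,131,181,49),plane(d,229,342,49))
print('tall top',plane(s,421,158,200),tri(s,(421,158),d,(258,96)))
print('jar',plane(s,302,293,120),'mug',plane(s,148,272,90),'bcap',plane(s,222,181,20),'blcap',plane(s,337,187,20))
print('pink',tri(s,(410,152),d,(227,117)))
print('teal',tri(s,(404,110),d,(198,100)))
E
python3 m.py
```

```text
grate scene ((514.1365356445312, -313.62713623046875), (150.20413208007812, 119.8450698852539), 14.722556114196777)
[ 428.9 -388.6] [ 595.2 -241.8]
grate side ((513.807373046875, -313.539306640625), (154.310791015625, 129.92474365234375), 14.809490203857422)
[ 425.  -393.4] [ 596.5 -236.3]
lip scene ((689.43310546875, 14.212455749511719), (13.904468536376953, 126.45034790039062), 8.530765533447266) [[673.178955078125, 75.70683288574219], [691.9366455078125, -49.344512939453125], [705.687255859375, -47.28192138671875], [686.9295654296875, 77.76942443847656]]
lip side ((685.9696044921875, 14.890846252441406), (14.715730667114258, 131.2100067138672), 8.499722480773926) [[668.995849609375, 78.68775939941406], [688.3892822265625, -51.081119537353516], [702.943359375, -48.90606689453125], [683.5499267578125, 80.86280822753906]]
stn scene ((614.1903686523438, 3.7007522583007812), (176.2762908935547, 152.23619079589844), 8.231873512268066)
stn side ((615.9487915039062, 5.5059967041015625), (241.90826416015625, 256.3289794921875), 0.0902281254529953)
bore [623.3 113.3  73.6] [627.  112.4  75. ] [621.6 114.1  75. ]
post top [474.1 303.4 156.7] [476.5 303.1 160. ] [474.9 295.8 160. ]
pbase [478.1 311.8   0. ] [472.  309.6   0. ]
cup rim [595.8 320.9  75. ] [594.3 317.   75. ]
blue rim [502.7 438.3  75. ]
tab top [ 462.1 -320.2   49. ] [ 451.5 -325.1   49. ]
tall top [480.3 372.  200. ] [502.8 365.5 221.2]
jar [783.5 143.8 120. ] mug [ 749.3 -169.2   90. ] bcap [412.1 -96.7  20. ] blcap [406.  206.3  20. ]
pink [413.7 363.3 158.6]
teal [338.1 343.6 219.4]
```

```bash
python3 -m jog '[{"delta_pos":[40,-60,50],"angular":[0,0,-0.15],"fingers":1},{"delta_pos":[200,-510,50],"angular":[0,0,-1.073],"fingers":1},{"delta_pos":[200,-510,50],"angular":[0,0,-1.073],"fingers":1},{"delta_pos":[200,-510,50],"angular":[0,0,-1.073],"fingers":1},{"delta_pos":[200,-510,50],"angular":[0,0,-1.073],"fingers":1},{"delta_pos":[200,-510,50],"angular":[0,0,-1.073],"fingers":1},{"delta_pos":[200,-510,50],"angular":[0,0,-1.073],"fingers":1},{"delta_pos":[200,-510,50],"angular":[0,0,-1.073],"fingers":1},{"delta_pos":[200,-510,50],"angular":[0,0,-1.073],"fingers":1},{"delta_pos":[200,-510,50],"angular":[0,0,-1.073],"fingers":1}]'
```

```text
time_s: 1.35
eef_pos: [325.8, -3.4, 298.0]
ee_rot: [-0.0, 0.614, 0.79, -0.0]
force: [-0.5, 1.2, 0.2]
grip_width: 0.999
grip_force: 0.0
```

```bash
python3 -m jog '[{"delta_pos":[129,-329,-148],"angular":[0,0,0],"fingers":1},{"delta_pos":[129,-329,-148],"angular":[0,0,0],"fingers":1},{"delta_pos":[129,-329,-148],"angular":[0,0,0],"fingers":1},{"delta_pos":[129,-329,-148],"angular":[0,0,0],"fingers":1},{"delta_pos":[129,-329,-148],"angular":[0,0,0],"fingers":1},{"delta_pos":[129,-329,-148],"angular":[0,0,0],"fingers":1},{"delta_pos":[129,-329,-148],"angular":[0,0,0],"fingers":1},{"delta_pos":[129,-329,-148],"angular":[0,0,0],"fingers":1}]'; python3 -c "
from h import *
c=cap('wrist','w1');print(ray(c,280,210),c['fx'],proj(c,[454,-329,49]),ctrl.sense()['eef_pos'])"
```

```text
time_s: 2.35
eef_pos: [454.5, -327.9, 150.1]
ee_rot: [-0.001, 0.61, 0.792, 0.0]
force: [1.1, -0.6, -0.2]
grip_width: 1.0
grip_force: 0.0
(array([ 437.21012255, -259.27142761,  274.96098137]), array([ 0.07100451, -0.26728508, -0.96099804])) 364.6799687137182 [277.4 219.9] [ 454.53934378 -327.61335033  150.85242541]
```

View pics/w1.png

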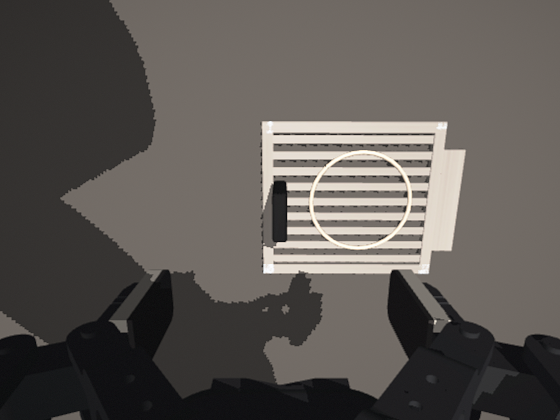

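The wrist view shows the tab at about (280,211), the ring centre at (361,200), and plate corners at (263,122), (447,122), (429,272) and (264,272).

```bash
python3 -c "
from h import *
c=load('w1')
r=plane(c,361,200,5)
print('ring',r)
C=[plane(c,u,v,5)[:2] for u,v in((263,122),(447,122),(429,272),(264,272))];print(C)
im=c['pixels'];m=cv2.inRange(im[165:255,268:292],(0,0,0),(35,35,35));ys,xs=np.nonzero(m);print(xs.min()+268,xs.max()+268,ys.min()+165,ys.max()+165)
f=(C[0]+C[3])/2;b=(C[1]+C[2])/2;print(f,b,np.degrees(np.arctan2(*(b-f)[::-1])))
for u,v in((280,182),(280,241)):print(plane(c,u,v,49))
"
```

```text
ring [ 515.  -310.8    5. ]
[array([ 428.4, -273.7]), array([ 556.5, -239.8]), array([ 587.2, -353.9]), array([ 458. , -388.2])]
273 286 176 241
[ 443.2  -330.95] [ 571.85 -296.85] 14.845452082083805
[ 449.2 -304.4   49. ]
[ 459.4 -342.7   49. ]
```

```bash
python3 -m jog '[{"delta_pos":[1,1.5,-50],"angular":[0,0,0.01],"fingers":1},{"delta_pos":[1,1.5,-100],"angular":[0,0,0.01],"fingers":0.7},{"delta_pos":[1,1.5,-120],"angular":[0,0,0.01],"fingers":0.5},{"delta_pos":[1,1.5,-120],"angular":[0,0,0.01],"fingers":0.2},{"delta_pos":[1,1.5,-120],"angular":[0,0,0.01],"fingers":0},{"delta_pos":[1,1.5,-120],"angular":[0,0,0.01],"fingers":0},{"delta_pos":[1,1.5,-120],"angular":[0,0,0.01],"fingers":0},{"delta_pos":[1,1.5,-120],"angular":[0,0,0.01],"fingers":0}]' 70
```

```text
time_s: 3.4
eef_pos: [456.0, -327.8, 32.4]
ee_rot: [0.001, 0.607, 0.795, -0.0]
force: [0.5, 3.1, 8.3]
grip_width: 0.108
grip_force: 69.5
```

```bash
cat > g.py <<'E'
from h import *
from scipy.spatial.transform import Rotation as R
S0=np.array([617,3.9,0]);YS=np.radians(8.5)
def tcp(tip,tilt,S0=S0,YS=YS,h=-29.9,dx=137,dyaw=0,dy=0):
    Q=R.from_euler('z',YS)*R.from_euler('y',tilt)
    T=S0+R.from_euler('z',YS).apply(tip)-Q.apply([dx,dy,h])
    return T,Q
def delta(cmd,yaw,tilt0,tip,tilt,**k):
    T,Q=tcp(np.array(tip,float),tilt,**k)
    q0=R.from_euler('z',yaw)*R.from_euler('y',tilt0)
    return (T-cmd).round(1),(Q*q0.inv()).as_rotvec().round(4)
E
python3 -c "
from g import *
cmd=np.array([455.2,-327.6,30.3]);y0=np.radians(14.8)
print(delta(cmd,y0,0,[40,0,90],.28))
"
```

```text
(array([ 79.3, 319.2, 126.3]), array([-0.0566,  0.2744, -0.1092]))
```

```bash
python3 -m jog '[{"delta_pos":[0,0,30],"angular":[0,0,0],"fingers":0},{"delta_pos":[0,0,80],"angular":[0,0,0],"fingers":0},{"delta_pos":[10,45,110],"angular":[-0.01,0.04,-0.02],"fingers":0},{"delta_pos":[24,100,126],"angular":[-0.02,0.10,-0.04],"fingers":0},{"delta_pos":[39,155,126],"angular":[-0.03,0.15,-0.06],"fingers":0},{"delta_pos":[54,210,126],"angular":[-0.04,0.2,-0.08],"fingers":0},{"delta_pos":[67,265,126],"angular":[-0.05,0.25,-0.1],"fingers":0},{"delta_pos":[79,310,126],"angular":[-0.0566,0.2744,-0.1092],"fingers":0},{"delta_pos":[79.3,319.2,126.3],"angular":[-0.0566,0.2744,-0.1092],"fingers":0},{"delta_pos":[79.3,319.2,126.3],"angular":[-0.0566,0.2744,-0.1092],"fingers":0}]'; python3 -c "
from h import *
from scipy.spatial.transform import Rotation as R
a=cap('scene','s2');b=cap('side','d2');c=cap('wrist','w2');s=ctrl.sense();print(s['eef_pos'],s['ee_rot'])
f=lambda c,x0,y0,x1,y1,k:cv2.resize(c['pixels'][y0:y1,x0:x1],None,fx=k,fy=k,interpolation=cv2.INTER_CUBIC)
A=f(a,200,180,330,300,3);B=f(b,240,160,370,280,3)
cv2.imwrite('pics/m2.png',np.hstack([A,B]))
"
```

```text
time_s: 4.65
eef_pos: [534.3, -8.4, 157.0]
ee_rot: [-0.091, 0.643, 0.753, -0.105]
force: [-0.0, -0.8, -1.8]
grip_width: 0.107
grip_force: 68.8
[534.32322784  -9.66772367 156.89536715] [-0.09140148  0.6437173   0.75246399 -0.10522232]
```

View pics/m2.png

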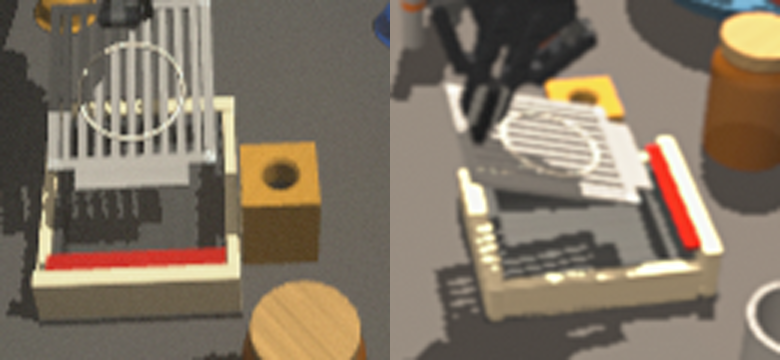

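View pics/w2.png

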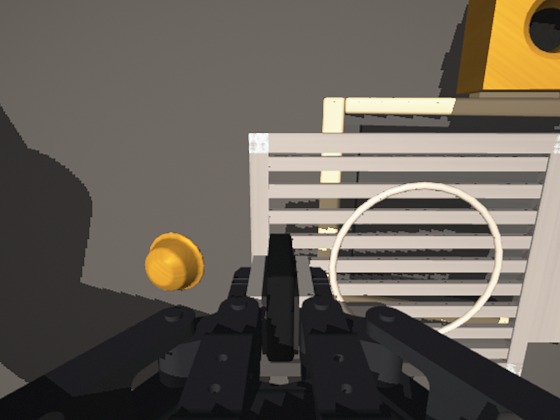

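The grate hangs tilted over the station with its tongue towards the lip. In the scene crop the tongue corners are at about (75,187) and (188,183), and the lip front edge runs from (48,256) to (226,249).

```bash
python3 -c "
from g import *
a=load('s2');b=load('d2')
w=lambda p:S0+R.from_euler('z',YS).apply(p)
s=ctrl.sense();q=R.from_quat(np.roll(s['ee_rot'],-1));print((q.as_matrix()).round(3))
T,Q=tcp(np.array([40,0,90.]),.28)
T2=np.array([534.3,-9.6,156.9])
g=lambda p:T2+Q.apply(np.array(p)+[137,0,-29.9])
f=lambda c,p,o,O=0:((proj(c,p)-o)*3+[O,0]).round(1)
for n,p in dict(tipL=g([0,40,2.5]),tipR=g([0,-40,2.5]),tipLb=g([0,40,-2.5]),tipRb=g([0,-40,-2.5]),plL=g([-16,60,2.5]),plR=g([-16,-60,2.5]),ring=g([-75,0,2.5]),lipL=w([65.5,64,50]),lipR=w([65.5,-64,50]),lipbL=w([77.5,64,50]),lipbR=w([77.5,-64,50]),bL=w([90,74,50]),bR=w([90,-74,50]),fL=w([-91,74,35]),fR=w([-91,-74,35]),bore=w([20,105,75])).items():
  print(n,f(a,p,[200,180]),f(b,p,[240,160],390))
"
```

```text
[[-0.155  0.95  -0.273]
 [ 0.988  0.149 -0.041]
 [ 0.002 -0.276 -0.961]]
tipL [185.4 182.1] [627.  125.7]
tipR [ 72.  186.6] [652.5 187.8]
tipLb [185.7 184.5] [624.9 130.5]
tipRb [ 72.9 189.3] [650.1 192.9]
plL [213.  159.9] [603.3 108.6]
plR [ 44.1 166.8] [639.9 201.9]
ring [128.7  88.2] [550.8 143.4]
lipL [223.8 244.5] [645.  146.1]
lipR [ 45.3 252. ] [687.  246.3]
lipbL [224.1 258.6] [658.8 144.6]
lipbR [ 44.1 266.1] [702.  244.5]
bL [238.8 272.7] [670.2 136.2]
bR [ 28.8 281.7] [721.2 251.4]
fL [231.9  93.3] [459.6 169.8]
fR [ 48.6 100.8] [489.  290.4]
bore [277.5 170.7] [583.5  98.4]
```

```bash
python3 -c "
from g import *
c=load('w2');b=load('d2')
w=lambda p:S0+R.from_euler('z',YS).apply(p)
T,Q=tcp(np.array([40,0,90.]),.28);T2=np.array([534.3,-9.6,156.9])
g=lambda p:T2+Q.apply(np.array(p)+[137,0,-29.9])
print('front left outer',proj(c,w([-91.5,74,35])),'inner',proj(c,w([-77.5,64,35])),'collar inner-front-top?',proj(c,w([-8,77,75])),'bore',proj(c,w([20,105,75])))
print('grate FL',proj(c,g([-150,60,2.5])),'ring',proj(c,g([-75,0,2.5])),proj(c,g([-75,38,2.5])))
B=cv2.resize(b['pixels'][175:260,280:365],None,fx=7,fy=7,interpolation=cv2.INTER_CUBIC)
cv2.imwrite('pics/b2.png',B)
p=lambda X:((proj(b,X)-[280,175])*7).round()
for n,X in dict(tipL=g([0,40,2.5]),tipR=g([0,-40,2.5]),tipLb=g([0,40,-2.5]),tipRb=g([0,-40,-2.5]),lipL=w([65.5,64,50]),lipR=w([65.5,-64,50]),lipbR=w([77.5,-64,50])).items():print(n,p(X))
"
```

```text
front left outer [320.3  98.1] inner [341.4 114.6] collar inner-front-top? [479.4  90.7] bore [560.8  23. ]
grate FL [247.  132.1] ring [413.7 267.7] [423.5 186.2]
tipL [273. 188.]
tipR [332. 333.]
tipLb [268. 200.]
tipRb [327. 345.]
lipL [315. 236.]
lipR [413. 470.]
lipbR [448. 466.]
```

View pics/b2.png

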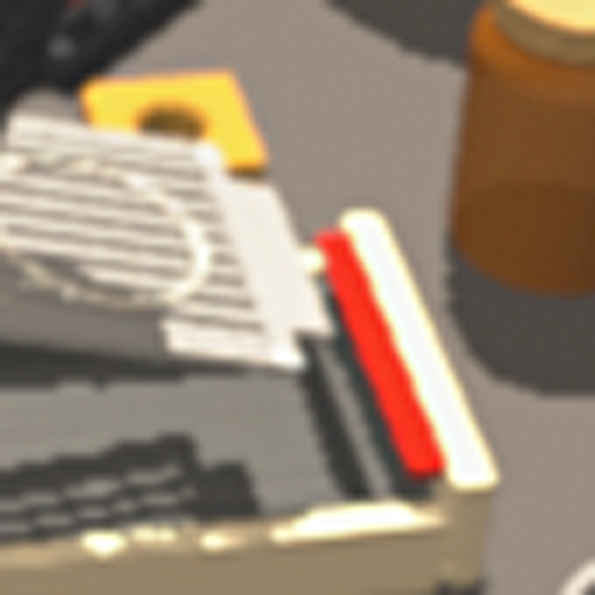

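The side crop puts the tongue corners at (275,187) and (332,333) and the lip edge at (318,236) and (412,472), within a millimetre of my model. Next I insert the tongue.

```bash
python3 -c "
from g import *
cmd=np.array([534.5,-8.4,156.6]);S=np.array([617.8,4.2,0])
for t,a in (([48,0,55],.28),([52,0,40],.28),([60,0,37],.28),([67,0,36],.28),([74,0,35.5],.28),([74,0,34.5],.2),([74.5,0,33.5],.12),([74.5,0,33],.05),([74.5,0,32],0)):print(t,a,delta(cmd,YS,.28,t,a,S0=S))
"
```

```text
[48, 0, 55] 0.28 (array([  8.7,   1.5, -35. ]), array([0., 0., 0.]))
[52, 0, 40] 0.28 (array([ 12.7,   2. , -50. ]), array([0., 0., 0.]))
[60, 0, 37] 0.28 (array([ 20.6,   3.2, -53. ]), array([0., 0., 0.]))
[67, 0, 36] 0.28 (array([ 27.5,   4.3, -54. ]), array([0., 0., 0.]))
[74, 0, 35.5] 0.28 (array([ 34.4,   5.3, -54.5]), array([0., 0., 0.]))
[74, 0, 34.5] 0.2 (array([ 29.6,   4.6, -65.6]), array([ 0.0118, -0.0791,  0.    ]))
[74.5, 0, 33.5] 0.12 (array([ 26.,   4., -77.]), array([ 0.0236, -0.1582,  0.    ]))
[74.5, 0, 33] 0.05 (array([ 23.1,   3.6, -86.9]), array([ 0.034 , -0.2275,  0.    ]))
[74.5, 0, 32] 0 (array([ 21.5,   3.4, -94.7]), array([ 0.0414, -0.2769,  0.    ]))
```

```bash
python3 -m jog '[{"delta_pos":[8.7,1.5,-35],"angular":[0,0,0],"fingers":0},{"delta_pos":[12.7,2,-50],"angular":[0,0,0],"fingers":0},{"delta_pos":[12.7,2,-50],"angular":[0,0,0],"fingers":0},{"delta_pos":[20.6,3.2,-53],"angular":[0,0,0],"fingers":0},{"delta_pos":[27.5,4.3,-54],"angular":[0,0,0],"fingers":0},{"delta_pos":[34.4,5.3,-54.5],"angular":[0,0,0],"fingers":0},{"delta_pos":[34.4,5.3,-54.5],"angular":[0,0,0],"fingers":0},{"delta_pos":[34.4,5.3,-54.5],"angular":[0,0,0],"fingers":0}]'; python3 -c "
from g import *
a=cap('scene','s3');b=cap('side','d3');s=ctrl.sense();print(s['eef_pos'],s['force'],s['wrist_torque'])
f=lambda c,x0,y0,x1,y1,k:cv2.resize(c['pixels'][y0:y1,x0:x1],None,fx=k,fy=k,interpolation=cv2.INTER_CUBIC)
cv2.imwrite('pics/m3.png',np.hstack([f(a,205,205,295,295,4),f(b,265,180,355,270,4)]))
"
```

```text
time_s: 5.8
eef_pos: [568.8, -3.1, 102.1]
ee_rot: [-0.092, 0.643, 0.753, -0.105]
force: [-0.4, -0.1, -2.5]
grip_width: 0.106
grip_force: 68.9
[568.78807647  -3.11514614 102.1686535 ] [ 0.12965919  0.01324899 -2.2345798 ] [ 0.04456444 -0.14749341  0.04462117]
```

View pics/m3.png

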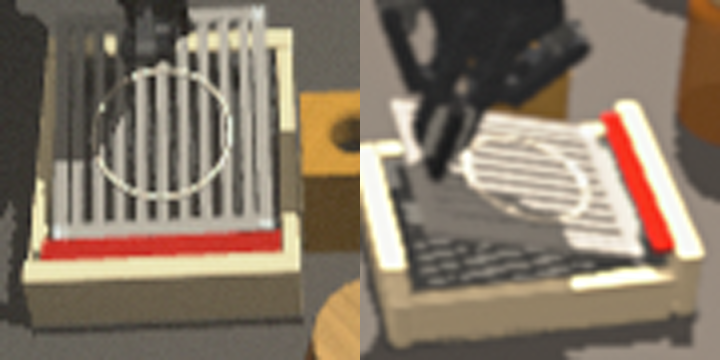

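The tongue is under the lip with even side margins, (42 to 52) on the left and (270 to 282) on the right, and nothing is pressing. Now I swing the front down.

```bash
python3 -m jog '[{"delta_pos":[-4.8,-0.7,-11],"angular":[0.0118,-0.079,0],"fingers":0},{"delta_pos":[-8.4,-1.3,-22.5],"angular":[0.0236,-0.158,0],"fingers":0},{"delta_pos":[-11.3,-1.7,-32.4],"angular":[0.034,-0.2275,0],"fingers":0},{"delta_pos":[-11.3,-1.7,-32.4],"angular":[0.034,-0.2275,0],"fingers":0},{"delta_pos":[-11.3,-1.7,-32.4],"angular":[0.034,-0.2275,0],"fingers":0}]'
```

```text
time_s: 6.52
eef_pos: [558.0, -5.0, 70.2]
ee_rot: [-0.016, 0.649, 0.76, -0.019]
force: [-0.3, -0.8, -2.7]
grip_width: 0.108
grip_force: 68.9
```

```bash
python3 -m jog '[{"delta_pos":[-0.8,-0.1,-4],"angular":[0.0037,-0.025,0],"fingers":0},{"delta_pos":[-1.6,-0.2,-7.8],"angular":[0.0074,-0.0494,0],"fingers":0},{"delta_pos":[-1.6,-0.2,-7.8],"angular":[0.0074,-0.0494,0],"fingers":0},{"delta_pos":[-1.6,-0.2,-7.8],"angular":[0.0074,-0.0494,0],"fingers":0}]'; python3 -c "
from g import *
b=cap('side','d4');a=cap('scene','s4');s=ctrl.sense();print(s['eef_pos'],s['force'],s['wrist_torque'])"
```

```text
time_s: 7.02
eef_pos: [556.6, -5.0, 62.4]
ee_rot: [0.0, 0.649, 0.76, -0.0]
force: [-0.1, 0.4, 2.7]
grip_width: 0.104
grip_force: 69.6
[556.55273569  -5.03270912  62.3421436 ] [-0.22828915  1.97650069  2.39478454] [-0.01497016  0.03454744  0.04189672]
```

```bash
python3 -m jog '[{"delta_pos":[0,0,0],"angular":[0,0,0],"fingers":0.4},{"delta_pos":[0,0,0],"angular":[0,0,0],"fingers":0.4},{"delta_pos":[0,0,0],"angular":[0,0,0],"fingers":0.4},{"delta_pos":[0,0,20],"angular":[0,0,0],"fingers":0.4},{"delta_pos":[0,0,60],"angular":[0,0,0],"fingers":0.4},{"delta_pos":[0,0,120],"angular":[0,0,0],"fingers":0.5},{"delta_pos":[0,0,180],"angular":[0,0,0.1],"fingers":0.8},{"delta_pos":[-10,40,210],"angular":[0,0,0.28],"fingers":1},{"delta_pos":[-20,80,218],"angular":[0,0,0.46],"fingers":1},{"delta_pos":[-30,120,218],"angular":[0,0,0.64],"fingers":1}]'; python3 -c "
from g import *
b=cap('side','d5');a=cap('scene','s5')
S=np.array([617.8,4.2,0])
w=lambda p:S+R.from_euler('z',YS).apply(p)
for n,c in(('s',a),('d',b)):
  for p in([0,0,35],[-75,60,35],[-75,-60,35]):print(n,proj(c,w(p)))
f=lambda c,x0,y0,x1,y1,k:cv2.resize(c['pixels'][y0:y1,x0:x1],None,fx=k,fy=k,interpolation=cv2.INTER_CUBIC)
cv2.imwrite('pics/m5.png',np.hstack([f(a,205,205,295,295,4),f(b,260,180,350,270,4)]))
"
```

```text
time_s: 8.38
eef_pos: [525.8, 116.1, 280.8]
ee_rot: [0.001, 0.375, 0.927, 0.0]
force: [0.2, -0.0, -0.6]
grip_width: 1.001
grip_force: 0.0
s [246.1 242.8]
s [271.7 216.6]
s [221.7 218.7]
d [305.3 231.9]
d [270.7 219.4]
d [279.2 251.8]
```

View pics/m5.png

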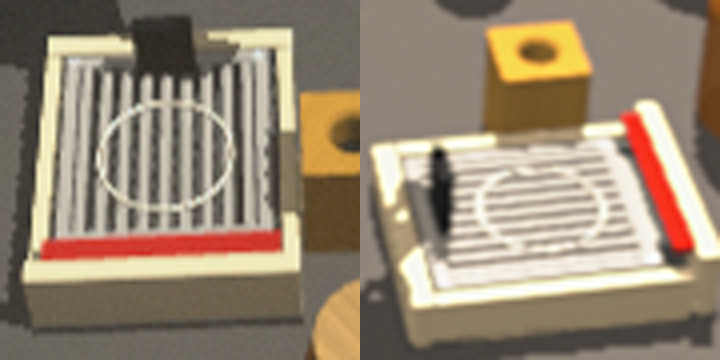

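The grate lies home: the ring centre is at (246,244) in the scene view and (305.5,232) in the side view, as predicted. Next is the post.

```bash
python3 -m jog '[{"delta_pos":[-12,50,0],"angular":[0,0,0.18],"fingers":1},{"delta_pos":[-25,100,-10],"angular":[0,0,0.36],"fingers":1},{"delta_pos":[-38,150,-20],"angular":[0,0,0.54],"fingers":1},{"delta_pos":[-51,193,-20],"angular":[0,0,0.72],"fingers":1},{"delta_pos":[-51,193,-20],"angular":[0,0,0.9],"fingers":1},{"delta_pos":[-51,193,-20],"angular":[0,0,1.08],"fingers":0.8},{"delta_pos":[-51,193,-20],"angular":[0,0,1.26],"fingers":0.7},{"delta_pos":[-51,193,-20],"angular":[0,0,1.44],"fingers":0.7},{"delta_pos":[-51,193,-20],"angular":[0,0,1.48],"fingers":0.7},{"delta_pos":[-51,193,-20],"angular":[0,0,1.48],"fingers":0.7}]'; python3 -c "
from g import *
c=cap('wrist','w6');print(ctrl.sense()['eef_pos'])
for p in([475,308,160],[475,308,0],[502,365,200],[414,363,159]):print(p,proj(c,p))
"
```

```text
time_s: 9.72
eef_pos: [475.3, 307.4, 259.7]
ee_rot: [-0.0, -0.345, 0.939, -0.0]
force: [0.2, -0.7, 0.1]
grip_width: 0.7
grip_force: 0.0
[475.2781971  307.53425377 259.74219155]
[475, 308, 160] [280.6 217.1]
[475, 308, 0] [280.3 172.6]
[502, 365, 200] [325.2 331.7]
[414, 363, 159] [408.1 200.5]
```

View pics/w6.png

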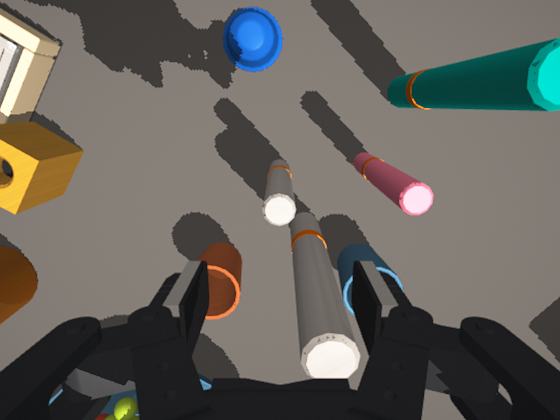

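The wrist view shows the target post's top at (279.5,210). The tall steel post's top is at (330,357), the pink one's at (416,198) and the terracotta rim is around (220,291).

```bash
python3 -c "
from g import *
c=load('w6')
print(plane(c,279.5,210,160),plane(c,330,357,215),plane(c,416,198,160),plane(c,280,166,5))
for z in(200,220,240):print(plane(c,330,357,z))
print('cup',plane(c,220,291,75),'bore',plane(c,3,170,75))
"
```

```text
[471.9 304.4 160. ] [505.6 369.4 215. ] [409.6 365.2 160. ] [469.3 302.6   5. ]
[513.  378.9 200. ]
[503.1 366.3 220. ]
[493.3 353.7 240. ]
cup [587.7 329.   75. ] bore [617.  116.9  75. ]
```

```bash
python3 -m jog '[{"delta_pos":[-3,-3.5,-40],"angular":[0,0,0],"fingers":0.7},{"delta_pos":[-3,-3.5,-80],"angular":[0,0,0],"fingers":0.7},{"delta_pos":[-3,-3.5,-125],"angular":[0,0,0],"fingers":0.6},{"delta_pos":[-3,-3.5,-125],"angular":[0,0,0],"fingers":0.5},{"delta_pos":[-3,-3.5,-125],"angular":[0,0,0],"fingers":0},{"delta_pos":[-3,-3.5,-125],"angular":[0,0,0],"fingers":0},{"delta_pos":[-3,-3.5,-125],"angular":[0,0,0],"fingers":0},{"delta_pos":[-3,-3.5,-125],"angular":[0,0,0],"fingers":0}]' 60
```

```text
time_s: 10.78
eef_pos: [473.0, 304.8, 137.1]
ee_rot: [0.002, -0.346, 0.938, -0.0]
force: [-0.0, -0.5, 7.8]
grip_width: 0.238
grip_force: 59.3
```

```bash
python3 -m jog '[{"delta_pos":[0,0,30],"angular":[0,0,0],"fingers":0},{"delta_pos":[0,0,90],"angular":[0,0,0],"fingers":0},{"delta_pos":[15,-20,125],"angular":[0,0,0],"fingers":0},{"delta_pos":[45,-60,125],"angular":[0,0,0],"fingers":0},{"delta_pos":[80,-105,125],"angular":[0,0,0],"fingers":0},{"delta_pos":[115,-150,120],"angular":[0,0,0],"fingers":0},{"delta_pos":[140,-180,112],"angular":[0,0,0],"fingers":0},{"delta_pos":[150.5,-192,110],"angular":[0,0,0],"fingers":0},{"delta_pos":[150.5,-192,110],"angular":[0,0,0],"fingers":0},{"delta_pos":[150.5,-192,110],"angular":[0,0,0],"fingers":0}]'; python3 -c "
from g import *
a=cap('scene','s7');b=cap('side','d7');s=ctrl.sense();print(s['eef_pos'],s['force'])
e=s['eef_pos'];F=e-[0,0,137.1]
f=lambda c,x0,y0,x1,y1,k:cv2.resize(c['pixels'][y0:y1,x0:x1],None,fx=k,fy=k,interpolation=cv2.INTER_CUBIC)
cv2.imwrite('pics/m7.png',np.hstack([f(a,260,160,330,260,5),f(b,270,120,340,220,5)]))
for n,c,o,O in(('s',a,[260,160],0),('d',b,[270,120],350)):
  g=lambda p:((proj(c,p)-o)*5+[O,0]).round()
  print(n,'foot',g(F),'band',g(F+[0,0,50]),'bore',g([622.5,112.5,75]))
"
```

```text
time_s: 12.02
eef_pos: [621.9, 113.8, 245.5]
ee_rot: [0.0, -0.346, 0.938, 0.0]
force: [-0.2, 0.6, -3.4]
grip_width: 0.243
grip_force: 59.3
[621.96282088 113.71342263 245.50728495] [-0.33329515 -0.77864536 -3.20740212]
s foot [169. 338.] band [169. 261.] bore [166. 387.]
d foot [527. 307.] band [533. 222.] bore [524. 362.]
```

View pics/m7.png

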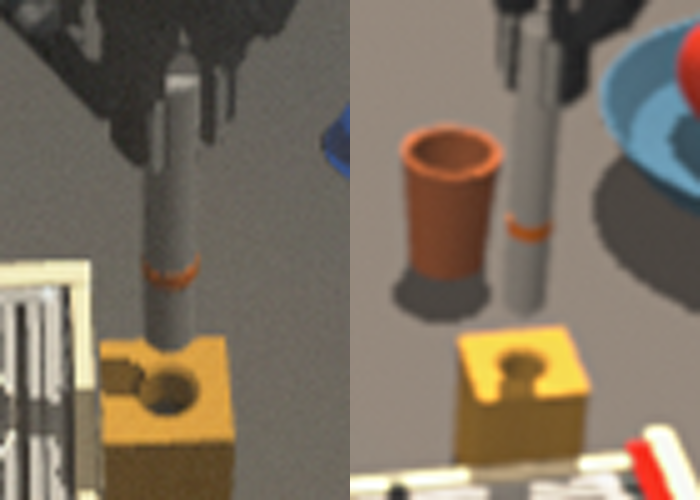

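The held post's foot is at about (168,340) scene crop and (523,308) side crop. The bore is at (168,390) and (522,368), so the post needs about 1.3 mm more in x and y is good.

```bash
python3 -m jog '[{"delta_pos":[1.1,1,-15],"angular":[0,0,0],"fingers":0},{"delta_pos":[1.1,1,-28],"angular":[0,0,0],"fingers":0},{"delta_pos":[1.1,1,-28],"angular":[0,0,0],"fingers":0},{"delta_pos":[1.1,1,-28],"angular":[0,0,0],"fingers":0}]'; python3 - <<'E'
from g import *
a=cap('scene','s8');b=cap('side','d8');print(ctrl.sense()['eef_pos'])
# post edges just above foot vs bore: gray-post silhouettes columns
o=load('s5'),load('d5')
for n,c,e in(('s',a,o[0]),('d',b,o[1])):
    p=proj(c,[623.4,113.6,75]).astype(int)
    y0,y1,x0,x1=p[1]-12,p[1]+12,p[0]-14,p[0]+14
    g=e['pixels'][y0:y1,x0:x1]; m=(g.max(2)<110).astype(np.uint8)
    cs,_=cv2.findContours(m,0,1);k=max([q for q in cs],key=lambda q:cv2.contourArea(q) if abs(q[:,0,:].mean(0)-[14,12]).max()<8 else 0)
    x,y,w,h=cv2.boundingRect(k);print(n,'bore box centre',x0+x+w/2-.5,y0+y+h/2-.5,w,h)
    d=cv2.absdiff(c['pixels'],e['pixels']).max(2)
    for r in range(p[1]-24,p[1]-4,4):
        xs=np.nonzero(d[r,p[0]-14:p[0]+16]>25)[0]; print(r,xs.min()+p[0]-14,xs.max()+p[0]-14) if len(xs) else 0
    print(proj(c,[623.4,113.6,75]),proj(c,[623.4,113.6,95]))
E
```

```text
time_s: 12.62
eef_pos: [623.7, 113.5, 217.0]
ee_rot: [0.0, -0.346, 0.938, -0.0]
force: [-0.3, 0.3, -2.8]
grip_width: 0.242
grip_force: 59.3
[623.8225352  113.42948524 217.40889247]
s bore box centre 293.5 238.5 10 8
213 289 293
217 289 293
221 288 293
225 289 297
229 288 298
[293.7 237.7] [293.7 232.1]
d bore box centre 302.0 192.5 3 2
168 306 310
172 305 309
176 302 310
180 304 309
184 304 309
[305.2 192.1] [305.7 185.7]
```

```bash
python3 -m jog '[{"delta_pos":[0,0,-5],"angular":[0,0,0],"fingers":0},{"delta_pos":[0,0,-10],"angular":[0,0,0],"fingers":0},{"delta_pos":[0,0,-15],"angular":[0,0,0],"fingers":0},{"delta_pos":[0,0,-15],"angular":[0,0,0],"fingers":0}]'
```

```text
time_s: 13.22
eef_pos: [623.4, 113.5, 201.3]
ee_rot: [-0.0, -0.346, 0.938, 0.0]
force: [0.5, -0.1, -2.2]
grip_width: 0.24
grip_force: 59.3
```

```bash
python3 -m jog '[{"delta_pos":[0,0,-6],"angular":[0,0,0],"fingers":0},{"delta_pos":[0,0,-12],"angular":[0,0,0],"fingers":0},{"delta_pos":[0,0,-18],"angular":[0,0,0],"fingers":0},{"delta_pos":[0,0,-24],"angular":[0,0,0],"fingers":0},{"delta_pos":[0,0,-30],"angular":[0,0,0],"fingers":0},{"delta_pos":[0,0,-30],"angular":[0,0,0],"fingers":0}]'; python3 - <<'E'
from g import *
for n in('scene','side'):
    c=cap(n,n+'9'); m=cv2.inRange(cv2.cvtColor(c['pixels'],cv2.COLOR_BGR2HSV),(5,120,60),(16,255,255))
    p=proj(c,[623.4,113.6,83]);x,y=p.astype(int)
    for r in range(y-10,y+12): print(n,r,c['pixels'][r,x].tolist())
    print([proj(c,[623.4,113.6,z]) for z in(75,79,83,87,91)])
E
```

```text
time_s: 13.98
eef_pos: [623.7, 113.4, 171.9]
ee_rot: [0.0, -0.346, 0.938, -0.0]
force: [0.2, -0.6, -0.7]
grip_width: 0.243
grip_force: 59.6
scene 225 [64, 72, 76]
scene 226 [68, 74, 79]
scene 227 [65, 71, 75]
scene 228 [66, 72, 76]
scene 229 [64, 77, 77]
scene 230 [68, 76, 80]
scene 231 [66, 72, 78]
scene 232 [67, 74, 77]
scene 233 [66, 73, 77]
scene 234 [64, 71, 78]
scene 235 [66, 70, 75]
scene 236 [70, 75, 80]
scene 237 [63, 80, 99]
scene 238 [43, 69, 103]
scene 239 [29, 54, 95]
scene 240 [43, 61, 85]
scene 241 [62, 71, 78]
scene 242 [69, 77, 82]
scene 243 [64, 120, 157]
scene 244 [62, 154, 209]
scene 245 [63, 156, 215]
scene 246 [66, 157, 214]
[array([293.7, 237.7]), array([293.7, 236.6]), array([293.7, 235.5]), array([293.7, 234.4]), array([293.7, 233.2])]
side 179 [103, 112, 118]
side 180 [103, 110, 118]
side 181 [101, 110, 117]
side 182 [103, 112, 118]
side 183 [101, 109, 116]
side 184 [101, 109, 115]
side 185 [100, 108, 115]
side 186 [100, 108, 114]
side 187 [100, 107, 113]
side 188 [99, 107, 112]
side 189 [95, 104, 115]
side 190 [70, 90, 126]
side 191 [33, 74, 140]
side 192 [46, 78, 135]
side 193 [81, 95, 117]
side 194 [95, 102, 106]
side 195 [89, 102, 112]
side 196 [70, 105, 133]
side 197 [50, 107, 145]
side 198 [46, 105, 143]
side 199 [43, 96, 129]
side 200 [41, 89, 119]
[array([305.2, 192.1]), array([305.3, 190.8]), array([305.4, 189.6]), array([305.5, 188.3]), array([305.6, 187. ])]
```

```bash
python3 - <<'E'
from g import *
for n,v,off in(('scene',238.8,[11,1]),('side',191.5,[-1,-11])):
    c=load(n+'9')
    for z in(75,79,81,83,85,87,89):print(n,z,proj(c,[623.4+off[0],113.5+off[1],z]))
    # same offset at the initial standing post: band z=50 at (472,304.5)
E
```

```text
scene 75 [293.6 241.8]
scene 79 [293.6 240.7]
scene 81 [293.6 240.1]
scene 83 [293.6 239.6]
scene 85 [293.6 239. ]
scene 87 [293.6 238.4]
scene 89 [293.6 237.9]
side 75 [305.1 194.7]
side 79 [305.2 193.4]
side 81 [305.3 192.7]
side 83 [305.3 192.1]
side 85 [305.4 191.5]
side 87 [305.4 190.8]
side 89 [305.5 190.2]
```

```bash
python3 -m jog '[{"delta_pos":[0,0,-5],"angular":[0,0,0],"fingers":0},{"delta_pos":[0,0,-9.8],"angular":[0,0,0],"fingers":0},{"delta_pos":[0,0,-9.8],"angular":[0,0,0],"fingers":0},{"delta_pos":[0,0,-9.8],"angular":[0,0,0],"fingers":0}]'; python3 -m jog '[{"delta_pos":[0,0,0],"angular":[0,0,0],"fingers":0.5},{"delta_pos":[0,0,0],"angular":[0,0,0],"fingers":0.5},{"delta_pos":[0,0,0],"angular":[0,0,0],"fingers":0.5},{"delta_pos":[0,0,0],"angular":[0,0,0],"fingers":0.5}]';  python3 - <<'E'
from g import *
for n,off in(('scene',[11,1]),('side',[-1,-11])):
    c=cap(n,n+'10'); q=[proj(c,[623.4+off[0],113.5+off[1],z]) for z in(71,75,79)];print(q)
    x,y=q[1].astype(int); L=cv2.cvtColor(c['pixels'],cv2.COLOR_BGR2HSV)
    for r in range(y-6,y+6):print(r,c['pixels'][r,x].tolist())
E
```

```text
time_s: 14.58
eef_pos: [623.7, 113.4, 162.0]
ee_rot: [0.0, -0.346, 0.938, -0.0]
force: [0.2, -0.1, -0.7]
grip_width: 0.241
grip_force: 59.7
time_s: 15.08
eef_pos: [623.6, 113.5, 162.1]
ee_rot: [0.0, -0.346, 0.938, -0.0]
force: [-0.2, -0.9, -0.6]
grip_width: 0.503
grip_force: 0.0
[array([293.6, 242.9]), array([293.6, 241.8]), array([293.6, 240.7])]
235 [65, 70, 76]
236 [67, 74, 77]
237 [69, 77, 81]
238 [69, 74, 79]
239 [67, 74, 78]
240 [59, 79, 110]
241 [32, 65, 110]
242 [30, 54, 95]
243 [50, 118, 165]
244 [63, 155, 211]
245 [64, 156, 214]
246 [65, 157, 216]
[array([305.1, 195.9]), array([305.1, 194.7]), array([305.2, 193.4])]
188 [98, 105, 112]
189 [98, 106, 112]
190 [97, 104, 110]
191 [98, 105, 109]
192 [94, 103, 115]
193 [73, 91, 128]
194 [34, 73, 138]
195 [21, 75, 140]
196 [35, 94, 143]
197 [46, 106, 146]
198 [47, 106, 142]
199 [44, 96, 130]
```

```bash
python3 -m jog '[{"delta_pos":[0,0,45],"angular":[0,0,0],"fingers":0.5},{"delta_pos":[0,0,90],"angular":[0,0,0],"fingers":0.8},{"delta_pos":[-10,60,90],"angular":[0,0,0],"fingers":1},{"delta_pos":[-20,120,90],"angular":[0,0,0],"fingers":1},{"delta_pos":[-28,175,80],"angular":[0,0,0],"fingers":1},{"delta_pos":[-30,206,60],"angular":[0,0,0],"fingers":1},{"delta_pos":[-30,206,60],"angular":[0,0,0],"fingers":1},{"delta_pos":[-30,206,60],"angular":[0,0,0],"fingers":1}]'; python3 - <<'E'
from g import *
print(ctrl.sense()['eef_pos'])
c=cap('wrist','w11')
def cup(c,p,n):
    x,y=p.astype(int);x0,y0=max(x-90,0),max(y-90,0)
    if n!='w': x0,y0=x-22,y-22
    im=c['pixels'][y0:y+ (y-y0),x0:x+(x-x0)]
    h=cv2.cvtColor(im,cv2.COLOR_BGR2HSV);m=cv2.inRange(h,(0,90,40),(14,255,255))
    m=cv2.morphologyEx(m,cv2.MORPH_CLOSE,np.ones((3,3)))
    cs,_=cv2.findContours(m,0,1);k=max(cs,key=cv2.contourArea);return k[:,0,:]+[x0,y0]
for n,c,z in(('w',c,None),('s',load('s7'),0),('d',load('d7'),0)):
    p=proj(c,[594,319,75]);k=cup(c,p,n);b=cv2.boundingRect(k.astype(np.int32));print(n,p,b)
    # compare to model outline bbox: rim circle at z75 r29, foot circle r~20
    t=np.linspace(0,6.28,73)
    def box(X,Y):
        P=np.array([proj(c,[X+r*np.cos(a),Y+r*np.sin(a),z]) for a in t for r,z in((29,75),(20,0))]);return np.r_[P.min(0),P.max(0)]
    print('model',box(594,319).round(1))
E
```

```text
time_s: 16.18
eef_pos: [594.0, 318.7, 222.7]
ee_rot: [0.0, -0.346, 0.938, -0.0]
force: [-0.1, 0.2, -0.2]
grip_width: 1.003
grip_force: 0.0
[594.01102892 318.70503547 222.68406613]
w [280.1 198.6] (245, 160, 75, 78)
model [242.4 158.7 317.7 234. ]
s [388.6 234.3] (375, 225, 29, 31)
model [374.3 224.  402.1 261.4]
d [289.9 150.7] (280, 145, 21, 27)
model [279.9 145.6 299.9 176.1]
```

```bash
python3 -c "
from g import *
c=load('w11');print(plane(c,282.2,200.8,75))
w=np.array([617.8,4.2,0]);print(w)"
```

```text
[594.3 321.4  75. ]
[617.8   4.2   0. ]
```

```bash
python3 -m jog '[{"delta_pos":[0.7,1,-50],"angular":[0,0,0],"fingers":1},{"delta_pos":[0.7,1,-100],"angular":[0,0,0],"fingers":1},{"delta_pos":[0.7,1,-150],"angular":[0,0,0],"fingers":1},{"delta_pos":[0.7,1,-172],"angular":[0,0,0],"fingers":1},{"delta_pos":[0.7,1,-172],"angular":[0,0,0],"fingers":0.7},{"delta_pos":[0.7,1,-172],"angular":[0,0,0],"fingers":0.4},{"delta_pos":[0.7,1,-172],"angular":[0,0,0],"fingers":0.4},{"delta_pos":[0.7,1,-172],"angular":[0,0,0],"fingers":0.4},{"delta_pos":[0.7,1,-172],"angular":[0,0,0],"fingers":0.4}]' 30
```

```text
time_s: 17.35
eef_pos: [595.3, 320.5, 51.9]
ee_rot: [0.002, -0.346, 0.938, -0.0]
force: [-0.1, -1.3, 7.0]
grip_width: 0.662
grip_force: 32.3
```

```bash
python3 -m jog '[{"delta_pos":[0,0,40],"angular":[0,0,0],"fingers":0.4},{"delta_pos":[0,0,100],"angular":[0,0,0],"fingers":0.4},{"delta_pos":[0,0,160],"angular":[0,0,0],"fingers":0.4},{"delta_pos":[2,-20,215],"angular":[0,0,0],"fingers":0.4},{"delta_pos":[5,-60,230],"angular":[0,0,-0.1],"fingers":0.4},{"delta_pos":[9,-115,230],"angular":[0,0,-0.2],"fingers":0.4},{"delta_pos":[13,-170,230],"angular":[0,0,-0.3],"fingers":0.4},{"delta_pos":[17,-225,230],"angular":[0,0,-0.4],"fingers":0.4},{"delta_pos":[20,-280,230],"angular":[0,0,-0.5],"fingers":0.4},{"delta_pos":[23.5,-316.3,230],"angular":[0,0,-0.55],"fingers":0.4}]' && python3 -m jog '[{"delta_pos":[0,0,-40],"angular":[0,0,0],"fingers":0.4},{"delta_pos":[0,0,-90],"angular":[0,0,0],"fingers":0.4},{"delta_pos":[0,0,-140],"angular":[0,0,0],"fingers":0.4},{"delta_pos":[0,0,-170],"angular":[0,0,0],"fingers":0.4},{"delta_pos":[0,0,-183],"angular":[0,0,0],"fingers":0.4},{"delta_pos":[0,0,-183],"angular":[0,0,0],"fingers":0.4}]'
```

```text
time_s: 18.6
eef_pos: [617.5, 1.8, 280.3]
ee_rot: [-0.0, -0.076, 0.997, -0.0]
force: [0.3, 0.5, -1.2]
grip_width: 0.662
grip_force: 32.8
time_s: 19.35
eef_pos: [617.9, 4.2, 97.3]
ee_rot: [-0.0, -0.078, 0.997, 0.0]
force: [0.2, 0.1, -0.5]
grip_width: 0.668
grip_force: 32.8
```

```bash
python3 -m jog '[{"delta_pos":[0,0,-5],"angular":[0,0,0],"fingers":0.4},{"delta_pos":[0,0,-9],"angular":[0,0,0],"fingers":0.4},{"delta_pos":[0,0,-10.5],"angular":[0,0,0],"fingers":0.4},{"delta_pos":[0,0,-10.5],"angular":[0,0,0],"fingers":0.4}]'
```

```text
time_s: 19.85
eef_pos: [618.1, 4.2, 87.1]
ee_rot: [0.0, -0.078, 0.997, -0.0]
force: [-1.0, 0.1, 1.6]
grip_width: 0.665
grip_force: 32.9
```

Contact is light (about 2 N up), so I release and rise.

```bash
python3 -m jog '[{"delta_pos":[0,0,0],"angular":[0,0,0],"fingers":0.8},{"delta_pos":[0,0,0],"angular":[0,0,0],"fingers":0.95},{"delta_pos":[0,0,0],"angular":[0,0,0],"fingers":0.95},{"delta_pos":[0,0,20],"angular":[0,0,0],"fingers":0.95},{"delta_pos":[0,0,60],"angular":[0,0,0],"fingers":0.95},{"delta_pos":[0,0,120],"angular":[0,0,0],"fingers":0.95},{"delta_pos":[-20,-20,180],"angular":[0,0,0],"fingers":0.95},{"delta_pos":[-60,-60,180],"angular":[0,0,0],"fingers":0.95},{"delta_pos":[-60,-60,180],"angular":[0,0,0],"fingers":0.95},{"delta_pos":[-60,-60,180],"angular":[0,0,0],"fingers":0.95}]'; python3 - <<'E'
from g import *
t=np.linspace(0,6.28,73)
for n in('scene','side'):
    c=cap(n,n+'12')
    P=np.array([proj(c,[617.8+r*np.cos(a),4.2+r*np.sin(a),35+z]) for a in t for r,z in((29,75),(20,0))]);b=np.r_[P.min(0),P.max(0)]
    x0,y0=(P.min(0)-8).astype(int);x1,y1=(P.max(0)+8).astype(int)
    h=cv2.cvtColor(c['pixels'][y0:y1,x0:x1],cv2.COLOR_BGR2HSV);m=cv2.inRange(h,(3,90,40),(14,255,255))
    cs,_=cv2.findContours(cv2.morphologyEx(m,cv2.MORPH_CLOSE,np.ones((3,3))),0,1);k=max(cs,key=cv2.contourArea)
    X,Y,W,H=cv2.boundingRect(k);print(n,'cup',X+x0,Y+y0,X+x0+W-1,Y+y0+H-1,'model',b)
    off=[11,1] if n=='scene' else [-1,-11]
    q=proj(c,[623.4+off[0],113.5+off[1],75]);x,y=q.astype(int);print(q,[c['pixels'][r,x].tolist() for r in range(y-4,y+4)])
    # other objects vs start, tilt of grate
    d=cv2.absdiff(c['pixels'],load(n+'0')['pixels']).max(2)
    for nm,p in dict(blue=[503,438,40],bcap=[412,-97,14],blcap=[406,206,14],jar=[783,144,60]).items():
        u,v=proj(c,p).astype(int);print(nm,d[v-10:v+10,u-10:u+10].mean().round(1),end=' ')
    print()
E
```

```text
time_s: 21.1
eef_pos: [558.0, -55.7, 266.6]
ee_rot: [0.0, -0.078, 0.997, 0.0]
force: [-0.2, 0.5, -0.7]
grip_width: 0.95
grip_force: 0.0
scene cup 231 213 257 251 model [229.7 211.6 256.7 249.9]
[293.6 241.8] [[69, 74, 81], [73, 81, 85], [69, 79, 84], [61, 82, 110], [39, 69, 112], [33, 58, 96], [53, 121, 170], [65, 156, 212]]
blue 6.5 bcap 10.0 blcap 9.3 jar 10.0 
side cup 294 199 319 236 model [294.7 199.9 319.6 237.3]
[305.1 194.7] [[97, 105, 110], [97, 104, 109], [93, 102, 114], [72, 92, 127], [34, 73, 137], [21, 75, 140], [37, 94, 144], [46, 104, 143]]
blue 13.4 bcap 14.6 blcap 13.3 jar 10.2
```

Both cameras show the cup upright on the ring within about 2 mm. The band is level with the collar, and the other objects look unmoved, so I hand in.

```bash
python3 -c "
from rig import ctrl
print(ctrl.finish_job())"
```

```text
the job is handed in; nothing more can be done
None
```

The job is handed in at about 21 s; by my last camera checks the grate is home under the lip, the post's band is level with the collar and the cup stands on the ring, though the hand-in returned no verdict.

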